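# Close up the label printer after a roll change

## Robot

A 6-joint arm with a two-finger parallel gripper is mounted at the origin on a cart in front of the work surface, level with it; the furniture and walls round the work are solid. World frame = base frame: x ahead of the robot, y to its left, z up, the work surface at z = 0. Lengths are in m, angles in rad, forces in N, time in s.
With the tool pointing down it reaches from about 0.35 to 0.925 m from the base axis. Payload 6.4 kg.
Tool frame: the origin (TCP) lies between the finger pads; the fingertips stand 14 mm ahead of it and the grasp point (between the pads) lies 5 mm behind it; z points along the fingers, y is the direction in which the jaws open and shut (so a half turn about z gives the same grasp; the last joint's range is limited). The gripper opens to 94 mm and grips with 3 to 60 N. Pads are 16 mm wide; open, the fingers measure 119 mm over their backs; the gripper's body (75 mm by 177 mm) begins 78 mm behind the grasp point.
Start: joints at [1.13, 0.245, 1.558, -0, 1.339, -0.174], TCP at [0.171, 0.627, 0.219] pointing down, gripper open.
Joint ranges: [-3.13, 3.13], [-1.02, 2.26], [0.13, 2.54], [-0.95, 4.09], [0.21, 2.88], [-2.74, 2.74]. Speed limits (rad/s): [2.57, 2.57, 3.14, 3.14, 3.14, 3.14].

## Interface

Orientations are given as [roll, pitch, yaw] about the fixed x, y, z axes, in that order (R = Rz(yaw) Ry(pitch) Rx(roll)).
In Python, from workcell import arm gives the robot as it stands. The module is installed in compiled form; this text tells all that it offers.
- The arm moves only by the shell command python3 -m crank 'ROWS' [FORCE]. ROWS is JSON, a list of rows, each a list of 3 entries, a list of its own where there are three numbers: the shift along the world's x, y, z in mm, then the turn, a rotation vector about the world's x, y, z in degrees, then the opening, from 0 (shut) to 1 (fully open). In form: [[[tx, ty, tz], [ax, ay, az], fingers], ...]. A call has 1 to 5 rows; each row shifts and turns the commanded pose from where the row before left it; what a row does not reach is not made up. A row lasts 1/12 s, in which the tool goes at most 41.7 mm and 7.16 degrees, less where a joint would pass 70% of its speed; a pose out of reach is approached as far as the arm can. A call is refused whole if a number of a shift passes 41.7 or a number of a turn 7.16, either way. A call with a gripper value outside its range is refused whole. The fingers move at their own pace and stop on an object; FORCE is the grip in N (left out, the last holds). Time passes only in rows, so rows that do not move let the fingers close. It gives the time, the measured TCP pose, the force and the opening at its end, in the units of the state.
- arm.read_state(): the state, without advancing time (a new reading comes with each control period).
- arm.grab_frame(name): name is "side" or "top"; returns (picture, depth): 480x640x3 uint8, blue, green, red; 480x640 float32, m along the optical axis (not along the pixel's ray), 0 where there is no reading.
- arm.camera_params(name): a dict with "fx", "fy", "cx", "cy" (pixels), "R" (3x3) and "t" (3): a world point X has camera coordinates R X + t. Camera axes: x right, y down, z forward; pixel columns grow to the right and rows downward; lengths in m; the calibration is good to about 2 mm. A picture is of the moment at which its call begins. camera_params takes no time and is no camera call.
- arm.job_done(): hands the job in, once; it reports no verdict.
The state is a dict: "time_s": time; "joint_pos": joint angles; "joint_vel": joint speeds; "effort": joint torques, N m; "tcp_pos": TCP position; "tcp_rot": TCP orientation; "force": force on the tool from outside, world axes, zero at the start; "torque": the same for the moment, N m; "opening": finger opening in m.
Only numpy, scipy, OpenCV 4.12 (cv2) and the standard library are available. Lean on these libraries where they do the work, as an engineer would, in place of code of your own. Each camera call takes 0.05 s, during which the arm holds its last target.

## Task

A fresh label roll has just been dropped into the label printer. Touching lightly with the fingertips only, press the raised print head down by its ribbed tab until it snaps home, then push the cover fully shut, and last press the bar-shaped feed key right down and let it come back up. Do not press the round key, and leave the roll and the things standing round the printer where they are; nothing is to be picked up.

Things in the scene. Friction and masses are not known exactly. Their poses are not given: they have to be found in the camera images.
- printer: Desktop label printer, grey with a white cover, 250 mm deep, 150 wide, 132 high when shut; fixed to the bench. Origin: on the bench, mid-width, 130 mm behind its front edge. x axis: from its front (facing the robot within 0.42 rad) to its rear; y: to its left side seen from the robot; z up. Front decks with the keys: 85 mm above the bench. All presses take a few N; over 40 N is too hard.
- head_tab (a point): Centre of the top of the ribbed black tab (20 x 30 mm) at the front end of the aluminium print head. The head pivots about the printer's y direction, 44 mm behind the tab and 94 mm above the bench. The tab starts some 19 mm above its home; at home this point is at printer x = -0.074, y = 0, 90.5 mm above the bench. Press straight down from above; it swings 3 mm forward on the way.
- head (a joint): Print head angle, rad: 0 = home on the platen roller, about 0.45 = raised. An over-centre spring holds it at either end: pressing at the tab takes up to 3 or 4 N, past half-way it snaps down by itself and stays; let go before that, it springs back up.
- cover_spot (a point): Spot to push on the cover's flat outer face, mid-width, near its free front edge: 150 mm from the hinge line towards the free edge and 44 mm off the hinge plane on the outer side. The face goes on 20 mm beyond it and 75 mm to either side. Its z axis is the face's outward normal; its x axis runs along the face towards the hinge.
- cover_hinge (a point): Middle of the cover's hinge line: printer x = 0.112, y = 0, 87 mm above the bench; the line runs along the printer's y axis.
- cover (a joint): Cover angle, rad: 0 = shut (outer face level, 131 mm above the bench, print head mostly hidden, keys still free 20 mm before its front wall), 1.05 to 1.32 at the start, 1.45 fully open. As it shuts, its free edge swings towards the printer's front and down. Stiff hinge: stays where it is left, takes 2 to 4 N at the spot, stops on rubber bumpers at 0.
- feed_top (a point): Centre of the top of the feed key: the black bar-shaped key, 26 mm long across the printer and 11 mm wide, on the front deck at the printer's -y side (the robot's right). It stands 8 mm above the deck.
- feed (a joint): Feed key travel, m: 0 = up, 0.005 = right down. A spring returns it; right down takes about 4 N.
- power_top (a point): Centre of the top of the round key (13 mm across, stands 8 mm above the deck) at the other end of the front deck, the printer's +y side. Leave it alone.
- power (a joint): Round key travel, m: 0 = up, 0.005 = right down.
- roll_center (a point): Centre of the white label roll lying loose on two rollers in the printer's bay, axis along the printer's y, 84 mm across, 62 mm wide; its top is 120 mm above the bench.
- spare_roll: Bystander, leave alone: spare white label roll standing on end beside the printer, 84 mm across, 62 mm tall. Origin at the centre of its underside.
- stamp: Bystander, leave alone: wooden-handled hand stamp, 28 x 50 mm foot, 69 mm tall. Origin at the centre of its underside.
- note_block: Bystander, leave alone: note block, 76 x 76 x 30 mm. Origin at the centre of its underside.
- tape_measure: Bystander, leave alone: tape measure, 36 x 75 x 67 mm. Origin at the centre of its underside.
- glue_stick: Bystander, leave alone: upright glue stick, 27 mm across, 92 mm tall. Origin at the centre of its underside.
- stapler: Bystander, leave alone: stapler, 36 x 134 x 48 mm. Origin at the centre of its underside.

How it is judged:
By the outcome, as a careful person would: the job done as asked, in the order asked, and still so for the second after the job is handed in, with the robot touching nothing.
It also fails if it takes over 58 s, if anything falls off the work surface, if the arm or the gripper's body presses on something with over 40 N, if the wrist force passes 120 N, or if a joint passes its speed limit or range.

## Working session

There is one attempt and no reset: what is moved stays moved. The work goes in short steps, Python scripts to look and compute and a shell command to move; the robot and the scene stay as the last step left them, time stands still between calls to the robot, and variables do not carry over. Pictures are saved under pics/ and viewed, and the job is handed in when it is done.

```bash
mkdir -p pics
python3 - <<'E'
from workcell import arm
import cv2,numpy as np
for n in("side","top"):
    p,d=arm.grab_frame(n);cv2.imwrite(f"pics/{n}0.png",p);np.savez(f"{n}0.npz",p=p,d=d)
    c=arm.camera_params(n);print(n,c)
print(arm.read_state())
E
```

```text
side {'fx': 547.3081533119437, 'fy': 547.3081533119437, 'cx': 326.8920120896747, 'cy': 245.56329888502407, 'R': array([[-0.97367587, -0.22788471, -0.00488519],
       [-0.1353595 ,  0.59532452, -0.79200159],
       [ 0.18339332, -0.77049158, -0.61049948]]), 't': array([0.55922158, 0.20980705, 1.34178391])}
top {'fx': 592.6267976025157, 'fy': 592.6267976025157, 'cx': 314.1067522726122, 'cy': 238.44237744233726, 'R': array([[-0.11156999, -0.99374253, -0.00528343],
       [-0.97031744,  0.11008482, -0.21532625],
       [ 0.21456048, -0.01889734, -0.97652787]]), 't': array([-0.01210883,  0.60967039,  1.40188269])}
{'time_s': 0.1, 'joint_pos': array([ 1.12985580e+00,  2.45724815e-01,  1.55884092e+00, -1.32154443e-05,
        1.33872904e+00, -1.74099477e-01]), 'joint_vel': array([ 4.48574112e-04, -2.10882567e-03, -2.09092752e-03, -4.13458834e-04,
        1.46001186e-04,  3.66385262e-06]), 'effort': array([ 7.87378140e-04, -4.16911089e+01, -3.15527487e+01,  6.86374982e-02,
        3.09436291e-02, -7.68929181e-05]), 'tcp_pos': array([0.17117437, 0.62653318, 0.21849548]), 'tcp_rot': array([-3.13991403e+00, -2.82182235e-04,  2.87475442e+00]), 'force': array([ 0.33133882, -0.49017837,  0.06416025]), 'torque': array([ 0.01360954, -0.02003942,  0.02802125]), 'opening': 0.09390440029159887}
```

View pics/side0.png

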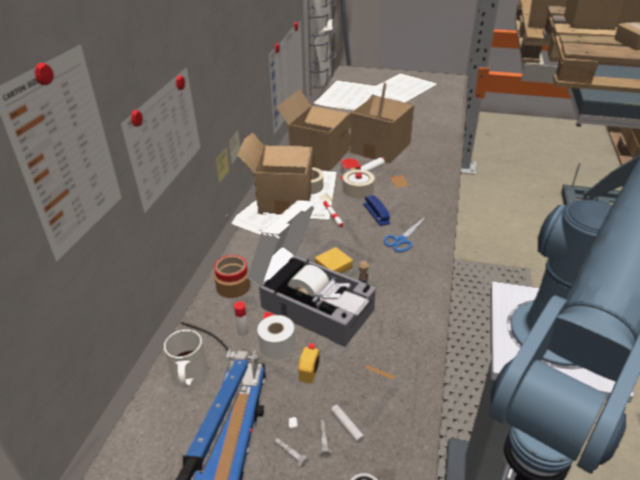

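View pics/top0.png

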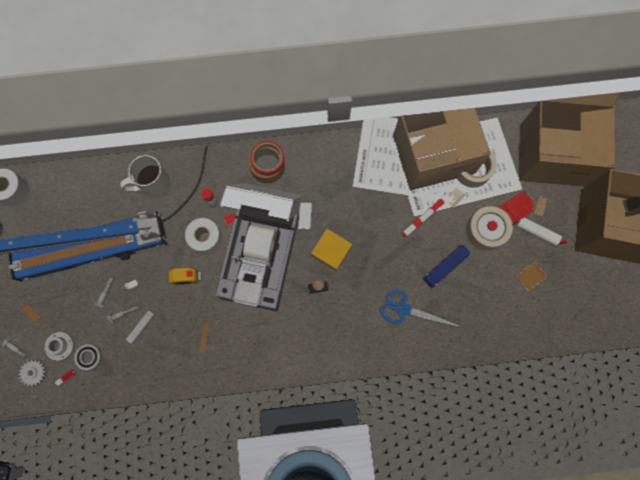

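The top view shows the printer around (257,257), with its front edge at row ~300 and the open cover at (258,203). The arm is out of view. I'll zoom in.

Run:
```python
import cv2,numpy as np
t=np.load("top0.npz")["p"];s=np.load("side0.npz")["p"]
cv2.imwrite("pics/t1.png",cv2.resize(t[170:320,190:340],None,fx=4,fy=4,interpolation=cv2.INTER_CUBIC))
cv2.imwrite("pics/s1.png",cv2.resize(s[190:350,230:390],None,fx=3.75,fy=3.75,interpolation=cv2.INTER_CUBIC))
```

```text
(no output)
```

View pics/t1.png

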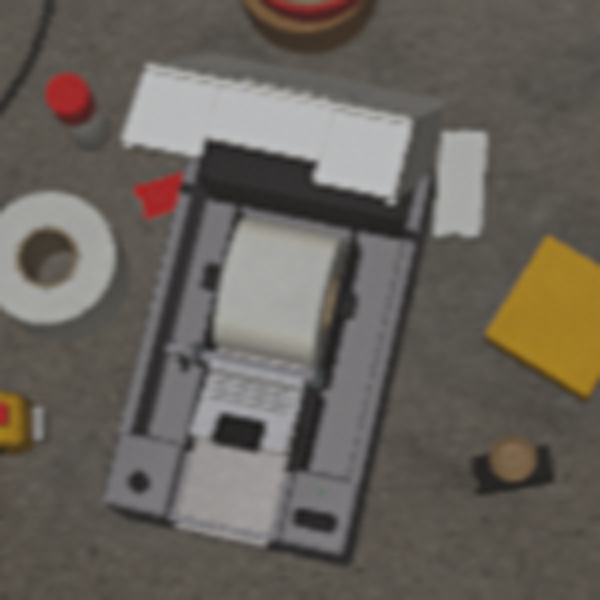

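View pics/s1.png

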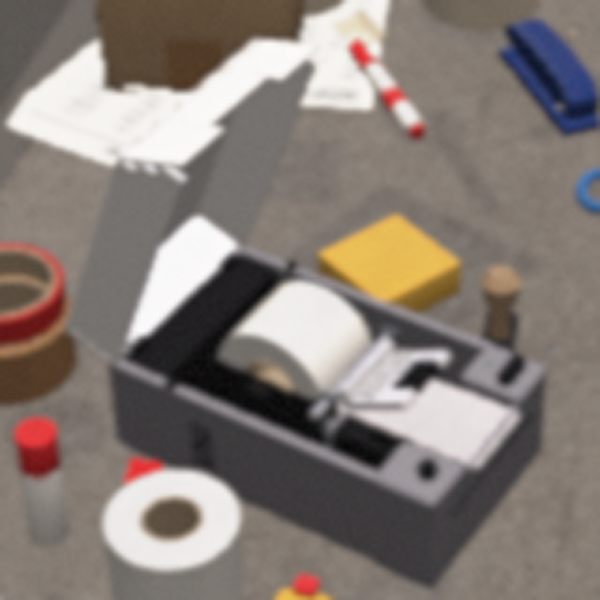

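Top view: feed key at about (269,300), power at (224.5,290.5), tab at (249.5,278). Side view: feed (366.5,288.4), power (343.9,314.8), tab (341.5,290.8). Next I triangulate these and check them against depth.

```bash
cat > h.py <<'E'
import numpy as np,cv2
from workcell import arm
C={n:arm.camera_params(n) for n in("top","side")}
def ray(n,u,v):
    c=C[n];d=c["R"].T@np.array([(u-c["cx"])/c["fx"],(v-c["cy"])/c["fy"],1]);return -c["R"].T@c["t"],d
def tri(a,b):
    o1,d1=ray("top",*a);o2,d2=ray("side",*b)
    d1=d1/np.linalg.norm(d1);d2=d2/np.linalg.norm(d2)
    s=np.linalg.lstsq(np.c_[d1,-d2],o2-o1,rcond=None)[0]
    p,q=o1+s[0]*d1,o2+s[1]*d2;return (p+q)/2,np.linalg.norm(p-q)
def atz(n,u,v,z):
    o,d=ray(n,u,v);return o+d*(z-o[2])/d[2]
def cloud(n,d):
    c=C[n];v,u=np.mgrid[:480,:640];P=np.stack([(u-c["cx"])/c["fx"]*d,(v-c["cy"])/c["fy"]*d,d],-1);return (P-c["t"])@c["R"]
def proj(n,X):
    c=C[n];p=c["R"]@np.asarray(X)+c["t"];return c["fx"]*p[0]/p[2]+c["cx"],c["fy"]*p[1]/p[2]+c["cy"]
E
python3 - <<'E'
from h import *
np.set_printoptions(precision=4,suppress=True)
k=lambda x,y:(190+(x+.5)/4-.5,170+(y+.5)/4-.5)
s=lambda x,y:(230+(x+.5)/3.75-.5,190+(y+.5)/3.75-.5)
T={"feed":k(316,521),"pow":k(138,482),"tab":k(238,431)};S={"feed":s(512,369),"pow":s(427,468),"tab":s(418,378)}
dt=cloud("top",np.load("top0.npz")["d"]);ds=cloud("side",np.load("side0.npz")["d"])
for n in T:
    a,b=T[n],S[n];print(n,*tri(a,b),dt[round(a[1]),round(a[0])],ds[round(b[1]),round(b[0])])
# printer pose by rim points: top view z map in region
z=dt[170:320,190:340]
# cover plane from side depth: points above 0.14
for nm,D in(("top",dt),("side",ds)):
    m=(D[...,2]>0.15)&(D[...,2]<0.32)&(D[...,0]>0.55)&(D[...,0]<1.0)&(abs(D[...,1]-0.1)<0.16)
    print(nm,m.sum());P=D[m];
    if m.sum()>20: 
        c=np.median(P,0);q=P-c;w=np.linalg.svd(q,full_matrices=False);print(c,w[2],P.min(0),P.max(0))
# front face points / deck
m=(abs(dt[...,2]-0.085)<0.004)&(dt[...,0]>.4)&(dt[...,0]<.85)&(abs(dt[...,1]-.12)<.15)
v,u=np.nonzero(m);print(m.sum(),u.min(),u.max(),v.min(),v.max())
P=dt[m][:,:2].astype(np.float32);print(cv2.minAreaRect(P))
E
```

```text
feed [0.4638 0.0447 0.0878] 0.001980701121039926 [0.4614 0.0433 0.0955] [0.4646 0.0485 0.0913]
pow [0.4988 0.1482 0.0899] 0.0020724689740117892 [0.4979 0.1483 0.0907] [0.4988 0.1474 0.0909]
tab [0.5192 0.0845 0.1043] 0.00015198906563295813 [0.5189 0.0839 0.1124] [0.5182 0.0906 0.1113]
top 1657
[0.6597 0.0269 0.2665] [[ 0.2515  0.9551  0.1568]
 [ 0.5335 -0.0016 -0.8458]
 [-0.8075  0.2964 -0.5099]] [ 0.6073 -0.0544  0.1506] [0.7369 0.1158 0.2789]
side 6449
[0.9366 0.0992 0.2374] [[-0.9437 -0.3278 -0.0439]
 [ 0.3288 -0.9443 -0.0164]
 [ 0.0361  0.0299 -0.9989]] [ 0.6105 -0.0598  0.1501] [0.9418 0.2598 0.32  ]
1516 202 293 162 308
((0.6207486391067505, 0.07294948399066925), (0.3609826862812042, 0.20746994018554688), 3.3144335746765137)
```

Run:
```python
from h import *
np.set_printoptions(precision=4,suppress=True)
dt=cloud("top",np.load("top0.npz")["d"]);ds=cloud("side",np.load("side0.npz")["d"])
psi=-0.326;f=np.array([.4638,.0447]);p=np.array([.4988,.1482]);
m=(abs(dt[...,2]-0.086)<0.006)&(dt[...,0]>.4)&(dt[...,0]<.85)
n,l,st,_=cv2.connectedComponentsWithStats(cv2.morphologyEx(m.astype(np.uint8),cv2.MORPH_CLOSE,np.ones((3,3))))
i=l[297,228];print(st[i]);P=dt[(l==i)&m]
print(cv2.minAreaRect(P[:,:2].astype(np.float32)))
# scan yaw: printer-frame extents
for psi in(-.36,-.34,-.33,-.32,-.31,-.3,-.28):
    R=np.array([[np.cos(psi),np.sin(psi)],[-np.sin(psi),np.cos(psi)]])
    q=P[:,:2]@R.T;print(psi,np.percentile(q,[1,99],0).ravel(),"f,p",R@f,R@p)
# cover outer plane from the side+top, printer-frame
psi=-.326;R=np.array([[np.cos(psi),np.sin(psi)],[-np.sin(psi),np.cos(psi)]])
for D in(dt,ds):
    A=D.copy();A[...,:2]=D[...,:2]@R.T
    m=(A[...,2]>.15)&(A[...,2]<.3)&(A[...,0]>R[0]@f+.06)&(A[...,0]<R[0]@f+.26)&(A[...,1]>R[1]@f-.06)&(A[...,1]<R[1]@p+.06)
    Q=A[m]-np.array([*(R@f),0]);print(m.sum(),Q.min(0),Q.max(0))
    H,xe,ye=np.histogram2d(Q[:,2],Q[:,0],bins=[np.arange(.15,.31,.015),np.arange(.06,.27,.015)]);print(H.astype(int))
```

```text
[ 216  205   82  104 2145]
((0.5751827955245972, 0.06380520761013031), (0.1508115530014038, 0.24210280179977417), 71.28643035888672)
-0.36 [0.3974 0.1858 0.6308 0.3374] f,p [0.4183 0.2052] [0.4146 0.3144]
-0.34 [0.403  0.1768 0.636  0.3262] f,p [0.4223 0.1968] [0.4208 0.3061]
-0.33 [0.4054 0.1718 0.6387 0.3208] f,p [0.4243 0.1926] [0.4239 0.3018]
-0.32 [0.4077 0.1666 0.6411 0.3156] f,p [0.4262 0.1883] [0.4269 0.2976]
-0.31 [0.4102 0.1608 0.644  0.3109] f,p [0.4281 0.1841] [0.4298 0.2933]
-0.3 [0.4126 0.1548 0.6465 0.3061] f,p [0.4299 0.1798] [0.4327 0.289 ]
-0.28 [0.4166 0.1424 0.6514 0.2966] f,p [0.4334 0.1711] [0.4384 0.2803]
1657 [ 0.1573 -0.0217  0.1506] [0.2483 0.1293 0.2789]
[[  0   0   0   0   0   0   0   0   0   1   3   5  33   0]
 [  0   0   0   0   0   0   0   0   0   7   4  23  19   0]
 [  0   0   0   0   0   0   0   0   2   2   5  35   0   0]
 [  0   0   0   0   0   0   0   0   6   2   5  34   0   0]
 [  0   0   0   0   0   0   0   2   4   5  32  10   0   0]
 [  0   0   0   0   0   0   0   4   2   6  32   0   0   0]
 [  0   0   0   0   0   0   1   3   6   8  39   0   0   0]
 [  0   0   0   0   0   0  14 119 371 359   3   0   0   0]
 [  0   0   0   0   0   0 122 256  72   1   0   0   0   0]
 [  0   0   0   0   0   0   0   0   0   0   0   0   0   0]]
1786 [ 0.1585 -0.0208  0.1502] [0.2485 0.1357 0.2778]
[[  0   0   0   0   0   0   0   0   0  34  45  44  40   0]
 [  0   0   0   0   0   0   0   0   9  49  52  64   8   0]
 [  0   0   0   0   0   0   0   0  30  44  51  51   0   0]
 [  0   0   0   0   0   0   0   1  45  47  54  27   0   0]
 [  0   0   0   0   0   0   0  16  53  51  34   1   0   0]
 [  0   0   0   0   0   0   0  33  50  41  18   0   0   0]
 [  0   0   0   0   0   0   1  58  26  25  11   0   0   0]
 [  0   0   0   0   0   0  16  59 173 185   1   0   0   0]
 [  0   0   0   0   0   0  64 142  33   0   0   0   0   0]
 [  0   0   0   0   0   0   0   0   0   0   0   0   0   0]]
```

Printer pose: yaw −0.327, origin about (0.586, 0.061). Cover angle is about 1.2 rad. The depth data, the triangulation and the text agree. I'm moving above the raised tab at (0.519, 0.0835) and shutting the fingers on the way.

```bash
python3 -m crank '[[[20,-32,0],[0,0,-3.4],0],[[20,-32,0],[0,0,0],0],[[20,-32,0],[0,0,0],0],[[20,-32,0],[0,0,0],0],[[20,-32,0],[0,0,0],0]]' 5 && python3 -m crank '[[[20,-32,0],[0,0,0],0],[[20,-32,0],[0,0,0],0],[[20,-32,0],[0,0,0],0],[[20,-32,0],[0,0,0],0],[[20,-32,0],[0,0,0],0]]'
```

```text
time_s: 0.52
tcp_pos: [0.2716, 0.4653, 0.2189]
tcp_rot: [-3.141, -0.0, 2.816]
force: [0.2, 0.4, 0.4]
opening: 0.0642
time_s: 0.93
tcp_pos: [0.3717, 0.3053, 0.2192]
tcp_rot: [-3.141, -0.0, 2.816]
force: [0.5, 0.3, -0.0]
opening: 0.0306
```

```bash
python3 -m crank '[[[21,-31.7,0],[0,0,0],0],[[21,-31.7,0],[0,0,0],0],[[21,-31.7,0],[0,0,0],0],[[21,-31.7,0],[0,0,0],0],[[21,-31.7,0],[0,0,0],0]]' && python3 -m crank '[[[21,-31.7,0],[0,0,0],0],[[21,-31.7,-10],[0,0,0],0],[[0,0,-25],[0,0,0],0],[[0,0,-25],[0,0,0],0],[[0,0,0],[0,0,0],0]]'
python3 - <<'E'
from h import *
for n in("side","top"):
    p,d=arm.grab_frame(n);np.savez(f"{n}1.npz",p=p,d=d)
    o=p[170:320,190:340] if n=="top" else p[190:350,230:390]
    cv2.imwrite(f"pics/{n}1.png",cv2.resize(o,(600,600),interpolation=cv2.INTER_CUBIC))
E
```

```text
time_s: 1.35
tcp_pos: [0.4768, 0.1467, 0.2192]
tcp_rot: [3.142, -0.0, 2.815]
force: [-0.1, -0.2, 1.0]
opening: 0.0007
time_s: 1.77
tcp_pos: [0.5149, 0.0845, 0.154]
tcp_rot: [-3.139, -0.01, 2.814]
force: [-1.4, 0.3, 0.0]
opening: 0.0007
```

View pics/side1.png

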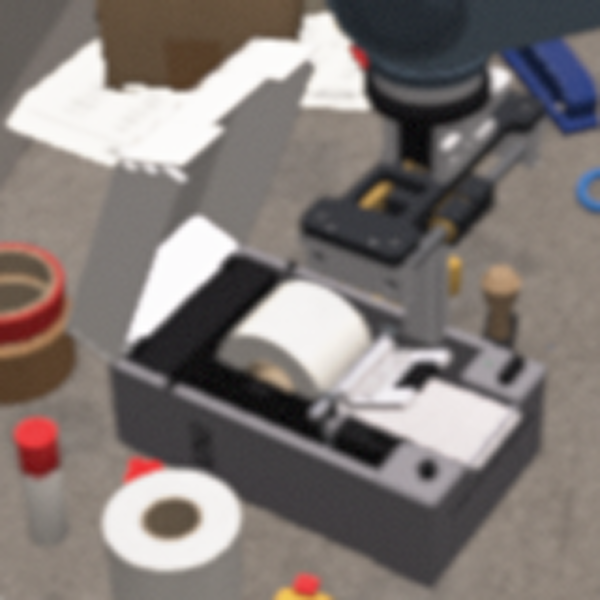

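View pics/top1.png

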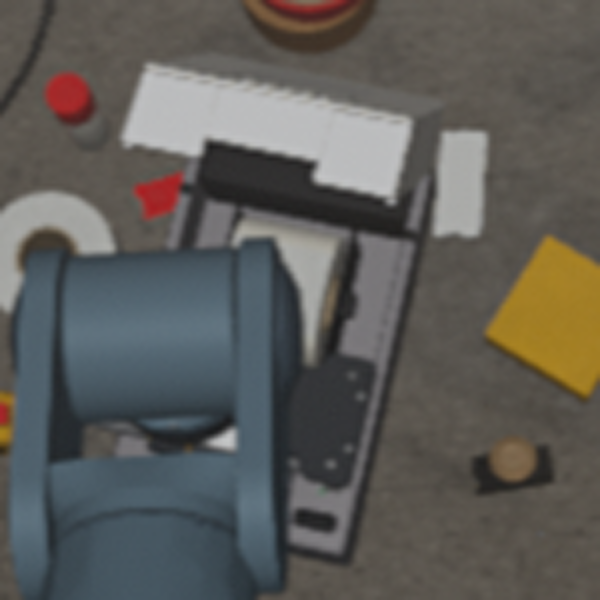

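The side view shows the fingertips at (427,340), directly over the tab at (418,378). I'll lower gently.

```bash
python3 -m crank '[[[0,0,-12],[0,0,0],0],[[0,0,-12],[0,0,0],0],[[0,0,-3],[0,0,0],0],[[0,0,-3],[0,0,0],0],[[0,0,0],[0,0,0],0]]'; python3 -m crank '[[[0,0,-2],[0,0,0],0],[[0,0,-2],[0,0,0],0],[[0,0,-2],[0,0,0],0],[[0,0,0],[0,0,0],0]]'
```

```text
time_s: 2.28
tcp_pos: [0.518, 0.0853, 0.1289]
tcp_rot: [-3.141, -0.001, 2.816]
force: [-0.4, -0.3, -0.4]
opening: 0.0003
time_s: 2.62
tcp_pos: [0.5183, 0.0852, 0.1233]
tcp_rot: [3.141, -0.0, 2.815]
force: [-0.6, 0.1, 1.1]
opening: 0.0004
```

```bash
python3 -m crank '[[[-0.5,0,-2],[0,0,0],0],[[-0.5,0,-2],[0,0,0],0],[[0,0,-2],[0,0,0],0],[[0,0,0],[0,0,0],0]]'; python3 -m crank '[[[-0.5,0,-2],[0,0,0],0],[[-0.5,0,-2],[0,0,0],0],[[0,0,-2],[0,0,0],0],[[0,0,0],[0,0,0],0]]';python3 -m crank '[[[0,0,-2],[0,0,0],0],[[0,0,-2],[0,0,0],0],[[0,0,-1],[0,0,0],0],[[0,0,0],[0,0,0],0]]'
```

```text
time_s: 2.95
tcp_pos: [0.517, 0.085, 0.1168]
tcp_rot: [-3.141, -0.001, 2.815]
force: [-0.3, 0.4, -0.6]
opening: 0.0005
time_s: 3.28
tcp_pos: [0.516, 0.0851, 0.1109]
tcp_rot: [-3.141, -0.001, 2.815]
force: [-0.3, 1.4, 0.7]
opening: 0.0003
time_s: 3.62
tcp_pos: [0.5162, 0.0851, 0.1061]
tcp_rot: [-3.141, -0.001, 2.815]
force: [0.4, -0.4, -0.4]
opening: 0.0004
```

```bash
python3 -m crank '[[[0,0,-1],[0,0,0],0],[[0,0,-1],[0,0,0],0],[[0,0,0],[0,0,0],0]]';  python3 - <<'E'
from h import *
for n in("side",):
    p,d=arm.grab_frame(n)
    o=p[230:310,290:370]
    cv2.imwrite(f"pics/{n}2.png",cv2.resize(o,(600,600),interpolation=cv2.INTER_CUBIC))
print(arm.read_state()["force"])
E
```

```text
time_s: 3.87
tcp_pos: [0.5164, 0.0851, 0.1043]
tcp_rot: [-3.142, -0.0, 2.815]
force: [-0.9, 1.2, -0.6]
opening: 0.0003
[ 0.57431846 -0.16849086 -0.33464167]
```

View pics/side2.png

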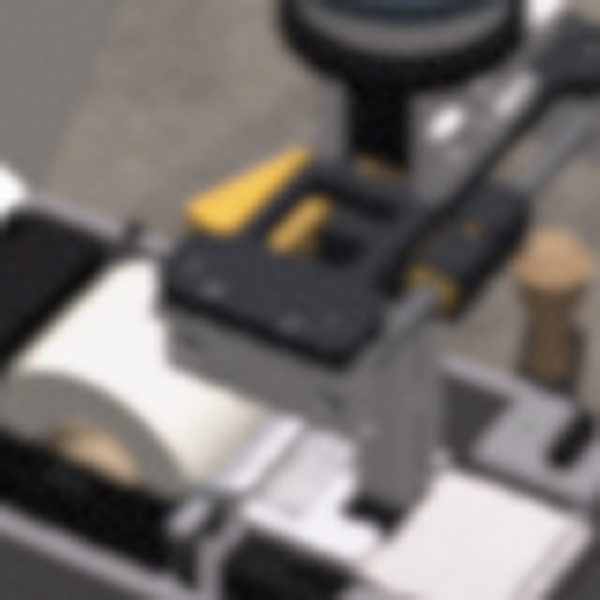

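The head now lies flat under the fingers. I'll push 1.5 mm more to confirm it's seated, then lift and look.

```bash
python3 -m crank '[[[0,0,-1],[0,0,0],0],[[0,0,-1],[0,0,0],0],[[0,0,0],[0,0,0],0]]';python3 -m crank '[[[0,0,10],[0,0,0],0],[[0,0,20],[0,0,0],0],[[0,0,40],[0,0,0],0],[[0,0,40],[0,0,0],0],[[0,0,40],[0,0,0],0]]';  python3 - <<'E'
from h import *
for n in("side",):
    p,d=arm.grab_frame(n)
    o=p[230:350,260:380]
    cv2.imwrite(f"pics/{n}3.png",cv2.resize(o,(600,600),interpolation=cv2.INTER_CUBIC))
print(arm.read_state()["force"])
E
```

```text
time_s: 4.17
tcp_pos: [0.5166, 0.0851, 0.104]
tcp_rot: [-3.141, -0.0, 2.816]
force: [-5.1, -0.2, 9.8]
opening: 0.0005
time_s: 4.58
tcp_pos: [0.5158, 0.0851, 0.2542]
tcp_rot: [-3.141, -0.0, 2.815]
force: [-0.1, -0.9, 0.6]
opening: 0.0002
[2.32744444 0.4046489  4.91696322]
```

View pics/side3.png

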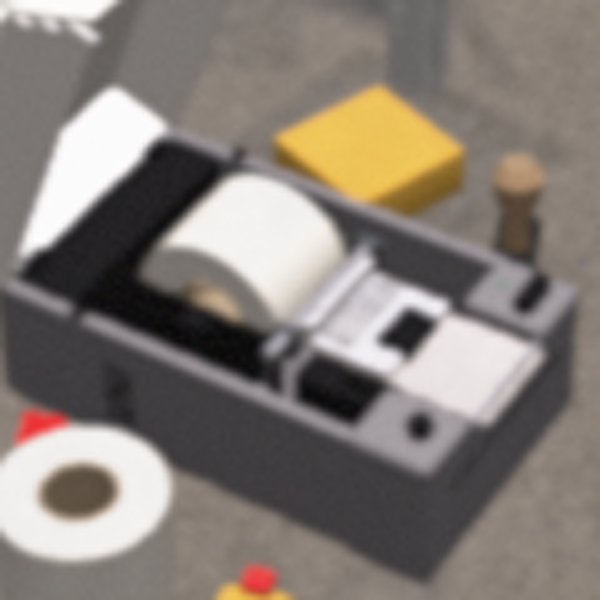

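The head is home: flat, and the stop gave 9.8 N. Next is the cover. First I'll check the wall clearance behind it.

```bash
python3 - <<'E'
from h import *
for n in("top","side"):
    D=cloud(n,np.load(n+"0.npz")["d"]);d=np.load(n+"0.npz")["d"]
    for z in np.arange(.1,1.0,.1):
        m=(d>0)&(abs(D[...,2]-z)<.05)&(abs(D[...,1])<.25)&(D[...,0]>.75)
        if m.sum()>20:print(n,z.round(1),m.sum(),np.percentile(D[m][:,0],[0,5,50]).round(3))
E
python3 -m crank '[[[0,0,40],[0,0,0],0],[[0,0,40],[0,0,0],0],[[37,-12.5,0],[0,0,0],0],[[37,-12.5,0],[0,0,0],0],[[37,-12.5,0],[0,0,0],0]]'
```

```text
top 0.1 514 [0.75  0.782 0.823]
side 0.1 3707 [0.75  0.804 0.937]
side 0.2 3517 [0.932 0.935 0.937]
side 0.3 3993 [0.932 0.935 0.937]
side 0.4 4630 [0.931 0.934 0.936]
side 0.5 5434 [0.923 0.933 0.936]
side 0.6 6341 [0.931 0.935 0.937]
side 0.7 5375 [0.932 0.935 0.937]
side 0.8 330 [0.934 0.935 0.937]
time_s: 5.05
tcp_pos: [0.629, 0.0473, 0.3345]
tcp_rot: [3.141, 0.004, 2.816]
force: [0.5, -0.8, -0.0]
opening: 0.0006
```

```bash
python3 -m crank '[[[33,-11,0],[0,0,0],0],[[33,-11,0],[0,0,0],0],[[33,-11,0],[2.2,6.4,0],0],[[0,0,0],[2.2,6.4,0],0],[[0,0,0],[2.2,6.4,0],0]]';python3 -m crank '[[[0,0,0],[2.2,6.4,0],0],[[0,0,0],[0,0,0],0]]'
python3 - <<'E'
from h import *
np.set_printoptions(precision=3,suppress=True)
p,d=arm.grab_frame("side")
cv2.imwrite(f"pics/side4.png",cv2.resize(p[150:310,230:390],(600,600),interpolation=cv2.INTER_CUBIC))
s=arm.read_state();print(s["joint_pos"],s["tcp_rot"])
E
```

```text
time_s: 5.47
tcp_pos: [0.7259, 0.0143, 0.3317]
tcp_rot: [3.14, -0.356, 2.815]
force: [-0.2, -0.3, -0.2]
opening: 0.0004
time_s: 5.63
tcp_pos: [0.7265, 0.0133, 0.325]
tcp_rot: [3.141, -0.478, 2.813]
force: [-0.3, -0.6, -1.6]
opening: 0.0006
[-0.164  0.674  0.847  0.086  2.086 -1.382] [ 3.141 -0.472  2.814]
```

View pics/side4.png

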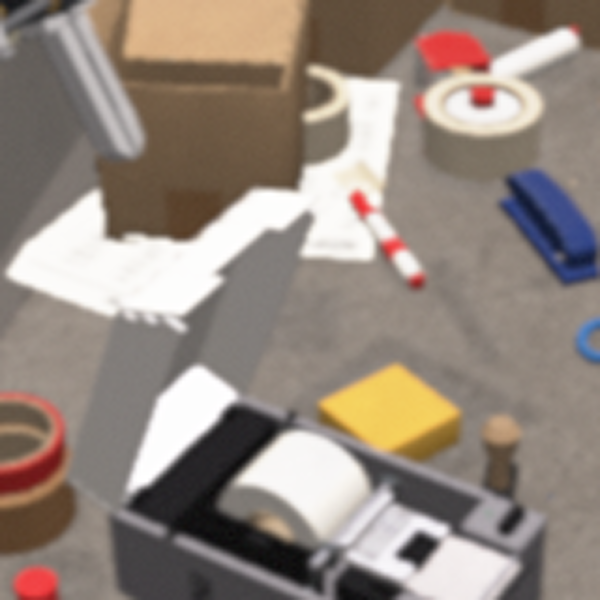

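The tip is behind and above the cover's edge, at crop (125,155). Going down behind the face and then forward until it touches.

```bash
python3 -m crank '[[[0,0,-30],[0,0,0],0],[[0,0,-30],[0,0,0],0],[[-13,4.5,0],[0,0,0],0],[[0,0,0],[0,0,0],0]]'; python3 -m crank '[[[-9,3,0],[0,0,0],0],[[-4,1.3,0],[0,0,0],0],[[-4,1.3,0],[0,0,0],0],[[0,0,0],[0,0,0],0]]'
```

```text
time_s: 6.02
tcp_pos: [0.7097, 0.021, 0.2719]
tcp_rot: [3.14, -0.469, 2.817]
force: [-0.6, -0.3, 0.0]
opening: 0.0004
time_s: 6.35
tcp_pos: [0.6951, 0.0256, 0.275]
tcp_rot: [3.138, -0.464, 2.817]
force: [0.6, 0.1, -0.1]
opening: 0.0006
```

```bash
python3 -m crank '[[[0,0,-14],[0,0,0],0],[[0,0,0],[0,0,0],0]]'
cat > plan.py <<'E'
from h import *
psi=-.3266;O=np.array([.586,.0607]);c,s=np.cos(psi),np.sin(psi)
def rel():
    st=arm.read_state();t=st["tcp_pos"];q=t[:2]-O
    return st,np.array([c*q[0]+s*q[1],-s*q[0]+c*q[1],t[2]])
def tcp(th,S=.152):
    a=.465*th/1.2;n=np.array([np.sin(th),np.cos(th)]);e=np.array([-np.cos(th),np.sin(th)])
    tip=np.array([.112,.087])+S*e+(.044+.008*np.sin(th-a))*n
    return tip+.014*np.array([np.sin(a),np.cos(a)]),a
E
python3 - <<'E'
from plan import *
np.set_printoptions(precision=1,suppress=True)
st,p=rel();print(p,st["tcp_rot"],st["force"])
print(tcp(1.2))
ths=np.linspace(1.2,0,25);o,a0=tcp(1.2)
for t in ths[1:]:
    k,a=tcp(t);d=(k-o)*1000;o=k;r=np.degrees(a-a0);a0=a
    print(round(t,2),np.array([c*d[0],s*d[0],d[1]]),(r*np.array([-s,c])).round(2))
E
```

```text
time_s: 6.52
tcp_pos: [0.6949, 0.0251, 0.2565]
tcp_rot: [3.14, -0.469, 2.816]
force: [1.9, -0.3, 1.6]
opening: 0.0006
[0.1 0.  0.3] [ 3.1 -0.5  2.8] [ 1.9 -0.3  1.6]
(array([0.1, 0.3]), 0.4650000000000001)
1.15 [-7.9  2.7 -0.6] [-0.4 -1.1]
1.1 [-7.9  2.7 -1. ] [-0.4 -1.1]
1.05 [-7.8  2.7 -1.4] [-0.4 -1.1]
1.0 [-7.7  2.6 -1.9] [-0.4 -1.1]
0.95 [-7.6  2.6 -2.3] [-0.4 -1.1]
0.9 [-7.5  2.5 -2.7] [-0.4 -1.1]
0.85 [-7.4  2.5 -3.1] [-0.4 -1.1]
0.8 [-7.2  2.4 -3.5] [-0.4 -1.1]
0.75 [-7.   2.4 -3.8] [-0.4 -1.1]
0.7 [-6.8  2.3 -4.2] [-0.4 -1.1]
0.65 [-6.6  2.2 -4.6] [-0.4 -1.1]
0.6 [-6.4  2.2 -4.9] [-0.4 -1.1]
0.55 [-6.1  2.1 -5.2] [-0.4 -1.1]
0.5 [-5.9  2.  -5.6] [-0.4 -1.1]
0.45 [-5.6  1.9 -5.9] [-0.4 -1.1]
0.4 [-5.3  1.8 -6.1] [-0.4 -1.1]
0.35 [-5.   1.7 -6.4] [-0.4 -1.1]
0.3 [-4.7  1.6 -6.7] [-0.4 -1.1]
0.25 [-4.3  1.5 -6.9] [-0.4 -1.1]
0.2 [-4.   1.4 -7.1] [-0.4 -1.1]
0.15 [-3.6  1.2 -7.3] [-0.4 -1.1]
0.1 [-3.3  1.1 -7.5] [-0.4 -1.1]
0.05 [-2.9  1.  -7.6] [-0.4 -1.1]
0.0 [-2.5  0.9 -7.8] [-0.4 -1.1]
```

```bash
python3 -m crank '[[[-5,1.7,2],[0,0,0],0],[[-8,2.7,-0.6],[-0.4,-1.1,0],0],[[-8,2.7,-1],[-0.4,-1.1,0],0],[[0,0,0],[0,0,0],0]]'
python3 - <<'E'
from plan import *
p,d=arm.grab_frame("side")
cv2.imwrite(f"pics/side5.png",cv2.resize(p[150:310,230:390],(600,600),interpolation=cv2.INTER_CUBIC))
st,q=rel();print(q.round(4),tcp(1.1),st["force"])
E
```

```text
time_s: 6.85
tcp_pos: [0.6732, 0.0328, 0.2593]
tcp_rot: [3.14, -0.427, 2.816]
force: [-0.4, 0.3, 0.6]
opening: 0.0003
[0.092  0.0015 0.2593] (array([0.09250329, 0.25743313]), 0.4262500000000001) [-0.15784894  0.07401054  0.21180049]
```

View pics/side5.png

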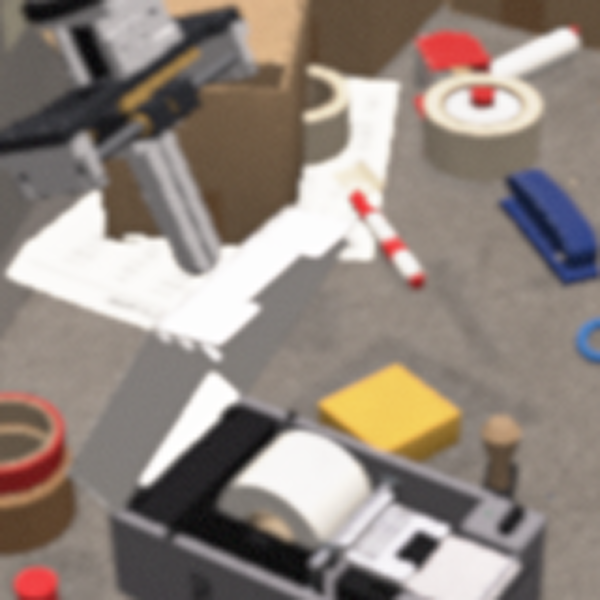

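The cover's corner has moved from (110,310) to (155,340), so the cover is swinging. I'll carry on along the arc.

```bash
python3 -m crank '[[[-8,2.7,-2],[-0.4,-1.1,0],0],[[-7.8,2.6,-2.3],[-0.4,-1.1,0],0],[[-7.6,2.6,-2.5],[-0.4,-1.1,0],0],[[-7.5,2.5,-3],[-0.4,-1.1,0],0],[[-7.4,2.5,-3.2],[-0.4,-1.1,0],0]]';python3 -m crank '[[[-7.2,2.4,-3.5],[-0.4,-1.1,0],0],[[-7,2.4,-3.8],[-0.4,-1.1,0],0],[[-6.8,2.3,-4.2],[-0.4,-1.1,0],0],[[-6.6,2.2,-4.6],[-0.4,-1.1,0],0],[[-6.4,2.2,-4.9],[-0.4,-1.1,0],0]]'
python3 - <<'E'
from plan import *
p,d=arm.grab_frame("side")
cv2.imwrite(f"pics/side6.png",cv2.resize(p[150:310,230:390],(600,600),interpolation=cv2.INTER_CUBIC))
st,q=rel();print(q.round(4),tcp(.6),st["force"])
E
```

```text
time_s: 7.32
tcp_pos: [0.6362, 0.0448, 0.246]
tcp_rot: [-3.14, -0.323, 2.814]
force: [0.9, 0.1, 0.4]
opening: 0.0008
time_s: 7.73
tcp_pos: [0.6023, 0.0564, 0.2251]
tcp_rot: [-3.138, -0.221, 2.814]
force: [1.1, -0.4, 0.9]
opening: 0.0004
[0.0149 0.0014 0.2241] (array([0.01624194, 0.22513597]), 0.23250000000000004) [ 2.14813589  0.68589337 -0.87525815]
```

View pics/side6.png

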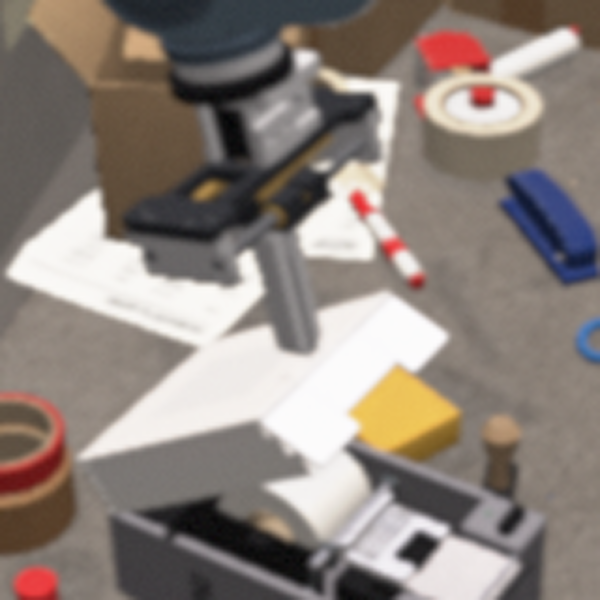

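The cover is about half shut, with the tips on its face near the front edge at (300,345). Continuing.

```bash
python3 -m crank '[[[-6,2,-5.2],[-0.4,-1.1,0],0],[[-5.8,1.9,-5.6],[-0.4,-1.1,0],0],[[-5.5,1.9,-5.9],[-0.4,-1.1,0],0],[[-5.2,1.8,-6.1],[-0.4,-1.1,0],0],[[-5,1.7,-6.4],[-0.4,-1.1,0],0]]';python3 -m crank '[[[-4.7,1.6,-6.7],[-0.4,-1.1,0],0],[[-4.3,1.5,-6.9],[-0.4,-1.1,0],0],[[-4,1.4,-7.1],[-0.4,-1.1,0],0],[[-3.6,1.2,-7.3],[-0.4,-1.1,0],0],[[-3.3,1.1,-7.5],[-0.4,-1.1,0],0]]'
python3 - <<'E'
from plan import *
st,q=rel();print(q.round(4),tcp(.1),st["force"])
E
```

```text
time_s: 8.2
tcp_pos: [0.575, 0.0657, 0.196]
tcp_rot: [-3.136, -0.119, 2.813]
force: [1.3, 0.2, -0.1]
opening: 0.0002
time_s: 8.62
tcp_pos: [0.5552, 0.0726, 0.1605]
tcp_rot: [-3.134, -0.017, 2.813]
force: [1.0, -0.8, 1.0]
opening: 0.0004
[-0.033   0.0014  0.1605] (array([-0.03425671,  0.1604316 ]), 0.03875000000000001) [ 0.99399252 -0.80387128  1.03966213]
```

```bash
python3 -m crank '[[[-2.5,0.8,-5],[0,0,0],0],[[-2,0.7,-5],[0,0,0],0],[[0,0,-3],[0,0,0],0],[[0,0,-1.5],[0,0,0],0],[[0,0,0],[0,0,0],0]]';python3 -m crank '[[[0,0,-1],[0,0,0],0],[[0,0,0],[0,0,0],0]]';python3 -m crank '[[[0,0,-1],[0,0,0],0],[[0,0,0],[0,0,0],0]]'
```

```text
time_s: 9.03
tcp_pos: [0.5501, 0.0742, 0.1456]
tcp_rot: [-3.134, -0.019, 2.813]
force: [-0.0, -0.1, -0.2]
opening: 0.0006
time_s: 9.2
tcp_pos: [0.5504, 0.0741, 0.1453]
tcp_rot: [-3.134, -0.018, 2.813]
force: [-0.8, -0.1, 1.9]
opening: 0.0007
time_s: 9.37
tcp_pos: [0.5504, 0.0741, 0.1452]
tcp_rot: [-3.134, -0.018, 2.814]
force: [-2.9, 0.3, 8.4]
opening: 0.0003
```

```bash
python3 -m crank '[[[0,0,-1],[0,0,0],0],[[0,0,0],[0,0,0],0],[[0,0,0],[0,0,0],0]]';python3 -m crank '[[[0,0,5],[0,0,0],0],[[0,0,25],[0,0,0],0],[[0,0,25],[0,0,0],0],[[0,0,0],[0,0,0],0]]'
python3 - <<'E'
from plan import *
p,d=arm.grab_frame("side")
cv2.imwrite(f"pics/side7.png",cv2.resize(p[190:350,230:390],(600,600),interpolation=cv2.INTER_CUBIC))
D=cloud("side",d);q=D[...,:2]-O;X=c*q[...,0]+s*q[...,1];Y=-s*q[...,0]+c*q[...,1]
m=(X>-.055)&(X<.10)&(abs(Y)<.07)&(Y>.02)&(D[...,2]>.1)&(D[...,2]<.15)
A=np.c_[X[m],np.ones(m.sum())];print(m.sum(),np.linalg.lstsq(A,D[...,2][m],rcond=None)[0])
print(rel())
E
```

```text
time_s: 9.62
tcp_pos: [0.5505, 0.0741, 0.1451]
tcp_rot: [-3.134, -0.018, 2.814]
force: [-6.7, -0.2, 11.2]
opening: 0.0005
time_s: 9.95
tcp_pos: [0.5529, 0.0741, 0.203]
tcp_rot: [-3.136, -0.01, 2.814]
force: [1.2, -0.3, 0.6]
opening: 0.0005
911 [-0.00014475  0.13101235]
({'time_s': 10.0, 'joint_pos': array([-0.06877156,  0.05471888,  1.80603185, -0.00278926,  1.29446121,
       -1.31076705]), 'joint_vel': array([-0.0004052 ,  0.03387463,  0.05584354, -0.0033205 , -0.01114781,
       -0.00069248]), 'effort': array([ 8.34950432e-02, -3.38095272e+01, -3.12995446e+01,  7.27742045e-04,
        2.13722759e-01, -5.34026549e-04]), 'tcp_pos': array([0.55186523, 0.07413864, 0.20060093]), 'tcp_rot': array([-3.13550738, -0.01247513,  2.81353313]), 'force': array([ 0.54726189,  0.05940313, -0.92222961]), 'torque': array([ 0.02238177,  0.00195845, -0.03580484]), 'opening': 0.0003384501329058352}, array([-0.0366418 ,  0.00177698,  0.20060093]))
```

View pics/side7.png

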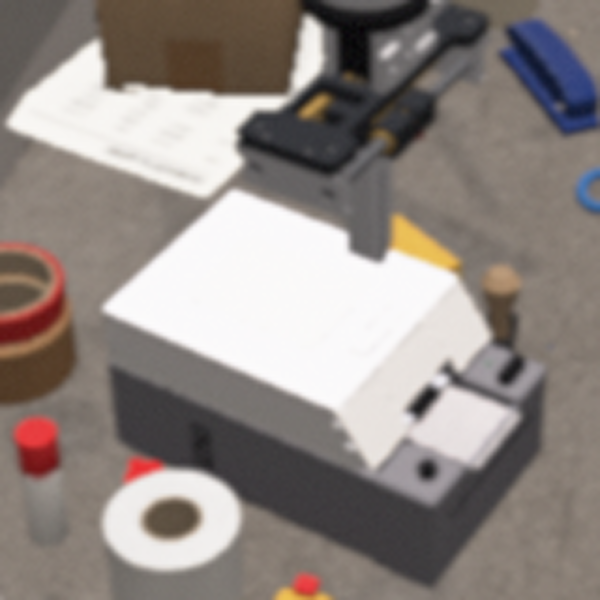

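The cover is shut: its face fits level at 131.0 mm with slope 0. Next is the feed key at about (0.463, 0.0448).

```bash
python3 -m crank '[[[-30,-10,0],[-0.3,-0.9,0],0],[[-30,-10,0],[0,0,0],0],[[-28,-9,0],[0,0,0],0],[[0,0,0],[0,0,0],0],[[0,0,0],[0,0,0],0]]'; python3 -m crank '[[[0,0,-30],[0,0,0],0],[[0,0,-30],[0,0,0],0],[[0,0,-15],[0,0,0],0],[[0,0,0],[0,0,0],0],[[0,0,0],[0,0,0],0]]'
python3 - <<'E'
from plan import *
for n in("side","top"):
    p,d=arm.grab_frame(n);st,q=rel()
    t=st["tcp_pos"]-[0,0,.014];u=proj(n,t);print(n,u,q,st["force"],proj(n,[.4635,.045,.093]))
    o=p[230:330,310:410] if n=="side" else p[230:330,220:320]
    cv2.imwrite(f"pics/{n}8.png",cv2.resize(o,(600,600),interpolation=cv2.INTER_CUBIC))
E
```

```text
time_s: 10.42
tcp_pos: [0.4608, 0.0452, 0.1965]
tcp_rot: [-3.134, -0.003, 2.813]
force: [-0.6, 0.7, 0.5]
opening: 0.0006
time_s: 10.83
tcp_pos: [0.4622, 0.0455, 0.122]
tcp_rot: [-3.134, -0.004, 2.814]
force: [0.4, 0.4, -0.2]
opening: 0.0007
side (np.float64(367.1694371415597), np.float64(281.714846170351)) [-0.11151944 -0.05403574  0.12330863] [ 0.1973296  -0.23685876  0.39918956] (np.float64(366.7364810700882), np.float64(286.63232087117694))
top (np.float64(267.59612522415927), np.float64(298.5515883534324)) [-0.11112802 -0.05398756  0.12398351] [ 0.91352266 -0.10085104 -0.43132578] (np.float64(268.2696828246485), np.float64(299.34056407602833))
```

View pics/side8.png

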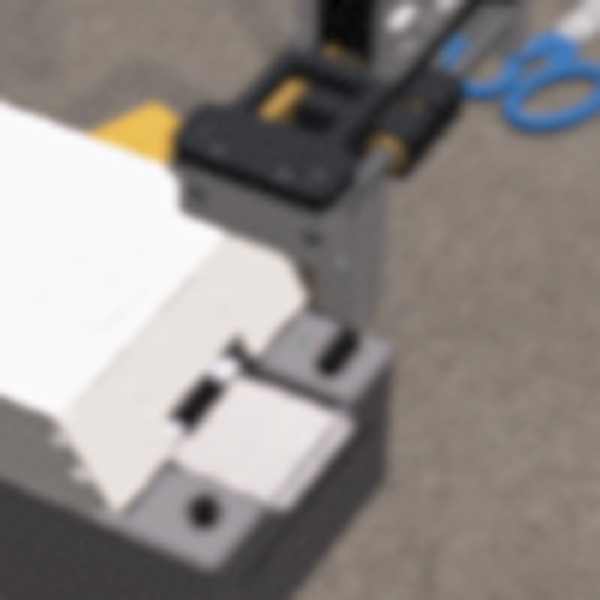

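View pics/top8.png

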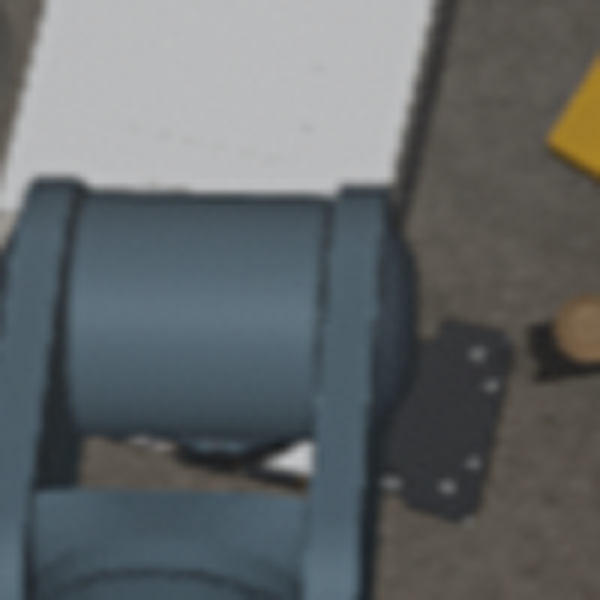

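The fingertips, at about (340,312), are over the feed key at (338,350). Pressing now.

```bash
python3 -m crank '[[[0,0,-8],[0,0,0],0],[[0,0,-5],[0,0,0],0],[[0,0,-3],[0,0,0],0],[[0,0,0],[0,0,0],0]]'; python3 -m crank '[[[0,0,-1.5],[0,0,0],0],[[0,0,-1.5],[0,0,0],0],[[0,0,0],[0,0,0],0]]'; python3 -m crank '[[[0,0,-1],[0,0,0],0],[[0,0,-1],[0,0,0],0],[[0,0,0],[0,0,0],0]]'
```

```text
time_s: 11.27
tcp_pos: [0.462, 0.0453, 0.1065]
tcp_rot: [-3.134, -0.002, 2.813]
force: [0.5, 0.5, 1.8]
opening: 0.0003
time_s: 11.52
tcp_pos: [0.4621, 0.0453, 0.1039]
tcp_rot: [-3.134, -0.002, 2.813]
force: [-0.8, 0.1, 3.0]
opening: 0.0005
time_s: 11.77
tcp_pos: [0.4621, 0.0452, 0.1022]
tcp_rot: [-3.134, -0.002, 2.814]
force: [-2.2, 0.5, 5.3]
opening: 0.0005
```

```bash
python3 -m crank '[[[0,0,-1],[0,0,0],0],[[0,0,0],[0,0,0],0],[[0,0,0],[0,0,0],0]]'; python3 -m crank '[[[0,0,-1],[0,0,0],0],[[0,0,0],[0,0,0],0],[[0,0,0],[0,0,0],0]]'
```

```text
time_s: 12.02
tcp_pos: [0.4622, 0.0453, 0.102]
tcp_rot: [-3.134, -0.002, 2.814]
force: [-4.4, -0.4, 10.7]
opening: 0.0001
time_s: 12.27
tcp_pos: [0.4623, 0.0452, 0.1018]
tcp_rot: [-3.134, -0.002, 2.814]
force: [-8.5, 0.9, 17.6]
opening: 0.0007
```

The key is on its stop: the position no longer changes and the force climbs to 17.6 N. Releasing and lifting clear.

```bash
python3 -m crank '[[[0,0,4],[0,0,0],0],[[0,0,6],[0,0,0],0],[[0,0,30],[0,0,0],0],[[0,0,40],[0,0,0],0],[[0,0,40],[0,0,0],0]]'; python3 -m crank '[[[-10,30,0],[0,0,0],0],[[-10,38,0],[0,0,0],0],[[-10,38,0],[0,0,0],0],[[-10,38,0],[0,0,0],0],[[-10,38,0],[0,0,0],0]]'; python3 -m crank '[[[-10,38,0],[0,0,0],0],[[-10,38,0],[0,0,0],0],[[-10,38,0],[0,0,0],0],[[0,0,0],[0,0,0],0],[[0,0,0],[0,0,0],0]]'
python3 - <<'E'
from plan import *
dt0=np.load("top0.npz")["d"]
for n in("side","top"):
    p,d=arm.grab_frame(n);np.savez(f"{n}9.npz",p=p,d=d)
    o=p[190:350,230:390] if n=="side" else p[170:320,190:340]
    cv2.imwrite(f"pics/{n}9.png",cv2.resize(o,(600,600),interpolation=cv2.INTER_CUBIC))
    D=cloud(n,d);q=D[...,:2]-O;X=c*q[...,0]+s*q[...,1];Y=-s*q[...,0]+c*q[...,1];Z=D[...,2]
    m=(X>-.055)&(X<.10)&(abs(Y)<.07)&(Z>.1)&(Z<.16)
    print(n,np.linalg.lstsq(np.c_[X[m],np.ones(m.sum())],Z[m],rcond=None)[0])
    for nm,y in(("feed",-.0545),("pow",.0545)):
        m=(abs(X+.111)<.006)&(abs(Y-y)<.006);print(nm,m.sum(),Z[m].max() if m.any() else None)
print(arm.read_state()["force"])
E
```

```text
time_s: 12.68
tcp_pos: [0.4607, 0.0454, 0.2199]
tcp_rot: [-3.133, -0.005, 2.813]
force: [0.9, -0.2, 0.2]
opening: 0.0003
time_s: 13.1
tcp_pos: [0.4111, 0.2288, 0.2197]
tcp_rot: [-3.134, -0.001, 2.813]
force: [2.3, -0.2, 0.2]
opening: 0.0008
time_s: 13.52
tcp_pos: [0.381, 0.3425, 0.2193]
tcp_rot: [-3.133, -0.002, 2.817]
force: [-0.8, -0.0, 0.6]
opening: 0.0003
side [-0.00057487  0.13114637]
feed 21 0.09485776565844967
pow 23 0.09589881159207508
top [1.18287586e-04 1.30874744e-01]
feed 26 0.10165361304543159
pow 291 1.1251440765455507
[-0.27874046 -0.36179726  0.17885526]
```

View pics/side9.png

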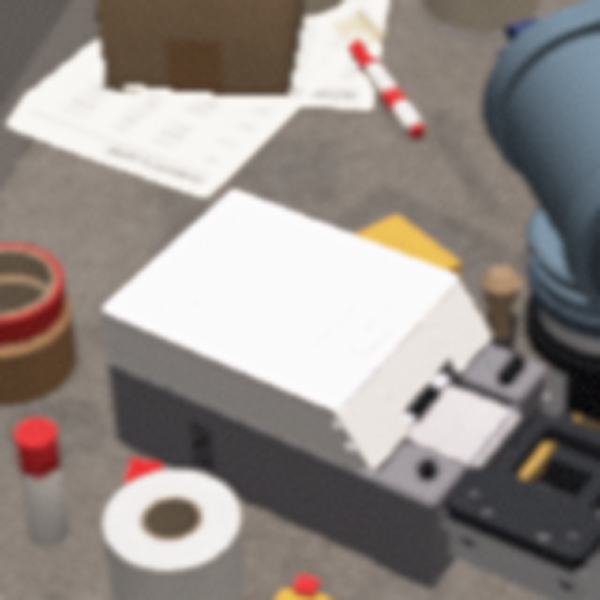

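View pics/top9.png

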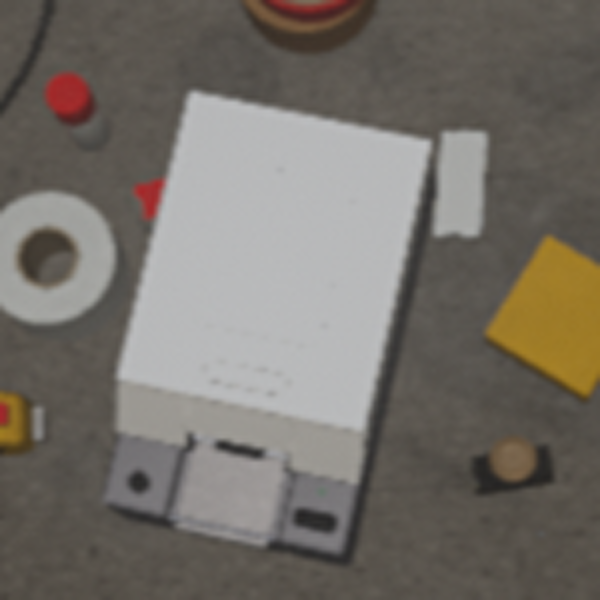

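The cover is flat and shut, with the tab low behind its slot. Both keys are up, and the bystanders have not moved. The arm is clear, so I'm handing in.

```bash
python3 -c "
from workcell import arm
print(arm.job_done())"
```

```text
the job is handed in; nothing more can be done
None
```

The job is done in the order asked and handed in at about 13.6 s. The hand-in reports no verdict.

- **Print head:** I pressed the tab down with closed fingertips until it met its stop at 9.8 N. After lifting away, the picture showed the head lying flat.
- **Cover:** I swung it shut from behind along its arc and seated it on the bumpers with about 11 N down. Afterwards its face measured level at 131 mm in both views, with a slope under 0.001.
- **Feed key:** I pressed it about 5 mm to its stop (17.6 N at most) and let it go. The side-view depth shows it back up at about 94 mm.

The round key was not touched, and in the pictures it and the surrounding objects look as they did at the start. The roll looked undisturbed after the head press, but it is hidden now that the cover is shut.

**Check that disagreed:** in the last top view the depth readings at the two keys were unreliable. The feed key read 102 mm. The round key's reading was useless: the check's maximum was 1.125 m, probably from picking up the arm. I relied on the side view and the pictures for both keys.

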